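Start the mason's turntable, dust extraction first

ROBOT

A 7-joint arm with a two-finger parallel gripper is mounted at the origin on the work surface. World frame = base frame: x ahead of the robot, y to its left, z up, the work surface at z = 0. Lengths are in mm, angles in rad, forces in N, time in s.
With the tool pointing down it reaches from about 350 to 775 mm from the base axis. Payload 3.1 kg.
Tool frame: the origin (TCP) lies midway between the tips of the shut fingers; the grasp point (between the pads) lies 19 mm behind it; z points along the fingers, y is the line along which they close (so a half turn about z gives the same grasp; the last joint's range is limited). The gripper opens to 85 mm and grips with 20 to 120 N. Pads are 22 mm wide; open, the fingers measure 114 mm over their backs; the gripper's body (76 mm by 85 mm) begins 54 mm behind the grasp point. The pads swing forward as they close: fully open they stand 13 mm farther back than shut.
Start: joints at [-1.259, 0.311, 0.014, 1.512, -0.004, 1.319, -0.027], TCP at [190.53, 515.961, 231.304] pointing down, gripper open.
Joint ranges: [-2.7, 2.7], [-0.3, 1.91], [-1.27, 1.3], [0.12, 2.57], [-1.44, 4.58], [0.2, 2.03], [-3.05, 3.05]. Speed limits (rad/s): [2.79, 2.79, 3.14, 3.14, 3.14, 3.14, 3.14].

INTERFACE

Orientations are given as [roll, pitch, yaw] about the fixed x, y, z axes, in that order (R = Rz(yaw) Ry(pitch) Rx(roll)).
In Python, from workcell import r gives the robot as it stands. The module is installed in compiled form; this text tells all that it offers.
- The arm moves only by the shell command python3 -m crank 'ROWS' [FORCE]. ROWS is JSON, a list that holds one entry, the list of rows, each a list of 7 numbers: the turn, a rotation vector about the tool's x, y, z normalised to -1 to 1, where 1 is 1.5 rad, then the shift along the tool's x, y, z normalised to -1 to 1, where 1 is 0.1 m, then the finger opening in mm, from 0 to 85.4. A call has 1 to 12 rows; each row is the pose to reach, as a shift and turn from the pose commanded when the call began, along the tool's axes at that moment; what a row does not reach only later rows make up. A row lasts 1/12 s, in which the tool goes at most 41.7 mm and 7.16 degrees, less where a joint would pass 70% of its speed; a pose out of reach is approached as far as the arm can. A call with a number of a shift or a turn outside -1 to 1 is refused whole. A call with a gripper value outside its range is refused whole. The fingers move at their own pace and stop on an object; FORCE is the grip in N (left out, the last holds). Time passes only in rows, so rows that repeat a pose let the fingers close. It gives the time, the measured TCP pose, the force, the opening and the grip force at its end, in the units of the state.
- r.get_state(): the state, without advancing time (a new reading comes with each control period).
- r.grab_frame(name): name is "scene" or "top"; returns a dict with "frame" (400x640x3 uint8, red, green, blue), "K" (3x3 intrinsics, pixels), "eye" and "rotation" of the camera in the world. Camera axes: x right, y up, looking along -z (the intrinsics and any distortion apply to the point x, -y, -z); pixel columns grow to the right and rows downward; lengths in mm; the calibration is good to about 2 mm. A picture is of the moment at which its call begins. There is no depth.
- r.hand_in(): hands the job in; it is judged then, once.
The state is a dict: "t": time; "joint_positions": joint angles; "qd": joint speeds; "joint_torque": joint torques, N m; "tcp_pos": TCP position; "tcp_rot": TCP orientation; "ft_force": force on the tool from outside, world axes, zero at the start; "moment": the same for the moment, N m; "grip_width": finger opening in mm; "grip_force": force on a finger pad.
Only numpy, scipy, OpenCV 4.12 (cv2) and the standard library are available. Lean on these libraries where they do the work, as an engineer would, in place of code of your own. Each camera call takes 0.05 s, during which the arm holds its last target. There are 200 camera calls.

TASK

Get the stone-carver's turntable running from the grey control box on the bench: first press the large round button fully down and let it come back up (dust extraction), then press the long bar-shaped button fully down and let it come back up (turntable). Press one button at a time, and do not press the small round button or the square button.

Things in the scene. Friction and masses are not known exactly. Their poses are not given: they have to be found in the camera images.
- large_round_top (a point): The large round button: black cap 46 mm across. Origin: centre of the cap's top, 84 mm above the bench at rest; axes as the box, z up. Sprung: slides 8 mm straight down (origin too), 1.5 N to start, 5 N at the bottom, rises by itself. One of four black buttons, in any order, in a 2 x 2 pattern (96 mm apart along x, 100 mm along y) on a grey box 200 x 270 mm, 60 mm high, fixed to the bench, its place and yaw changing.
- long_bar_top (a point): The long bar-shaped button: black cap, 24 mm along x, 70 mm along y, on the same box. Origin: centre of the cap's top, 84 mm above the bench at rest; axes as the box, z up. Sprung: slides 8 mm straight down (origin too), 1.5 N to start, 5 N at the bottom, rises by itself. The clear dome amid the four buttons (top at 73 mm) is a lamp, no button; the steel key switch and stone chip at the box's ends are under 80 mm.
- small_round_top (a point): The small round button, not to be pressed: black cap 22 mm across, on the same box. Origin: centre of the cap's top, 84 mm above the bench at rest; axes as the box, z up. Sprung: slides 8 mm straight down (origin too), 1.5 N to start, 5 N at the bottom, rises by itself. All caps stand 14 mm proud of a bare metal plate, 80 x 86 mm.
- square_top (a point): The square button, not to be pressed: black cap 32 x 32 mm, on the same box. Origin: centre of the cap's top, 84 mm above the bench at rest; axes as the box, z up. Sprung: slides 8 mm straight down (origin too), 1.5 N to start, 5 N at the bottom, rises by itself. 

How it is judged:
By the outcome, as a careful person would: the job done as asked, in the order asked, and still so for the second after the job is handed in, with the robot touching nothing.
It also fails if it takes over 32 s, if anything falls off the work surface, if the arm or the gripper's body presses on something with over 40 N, if the wrist force passes 120 N, or if a joint passes its speed limit or range.

## Working session

There is one attempt and no reset: what is moved stays moved. The work goes in short steps, Python scripts to look and compute and a shell command to move; the robot and the scene stay as the last step left them, time stands still between calls to the robot, and variables do not carry over. Pictures are saved under pics/ and viewed, at most 10 in all, crops included, and the job is handed in when it is done.

```bash
mkdir -p pics
python3 - <<'E'
from workcell import r
import cv2
for n in ("scene","top"):
    f=r.grab_frame(n); cv2.imwrite(f"pics/{n}0.png",f["frame"][:,:,::-1]); print(n,f["K"],f["eye"],f["rotation"],[k for k in f])
s=r.get_state(); print(s["t"],s["tcp_pos"],s["tcp_rot"])
E
```

```text
scene [[425.19113558   0.         315.81402085]
 [  0.         425.19113558 192.77446941]
 [  0.           0.           1.        ]] [788.58813878 410.92246079 608.37540081] [ 0.68586506 -0.00402526  2.55144735] ['frame', 'K', 'eye', 'rotation']
top [[365.0011994    0.         321.32080523]
 [  0.         365.0011994  200.03731115]
 [  0.           0.           1.        ]] [505.32816015  41.54233373 773.17763523] [ 0.06633161  0.03049481 -1.55619167] ['frame', 'K', 'eye', 'rotation']
0.1 [190.31761468 515.34582545 230.35130741] [-3.13952001e+00  1.11912189e-04  2.78790665e+00]
```

View pics/top0.png

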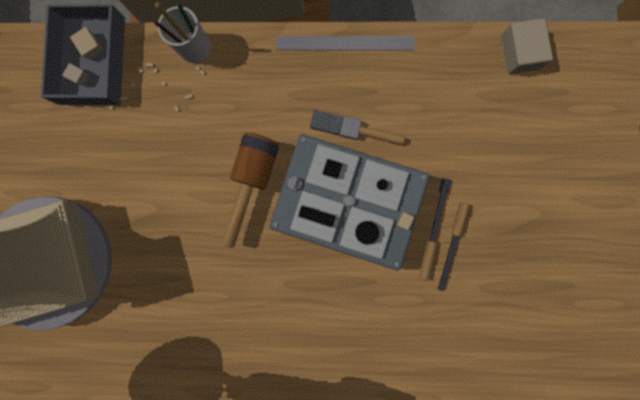

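View pics/scene0.png

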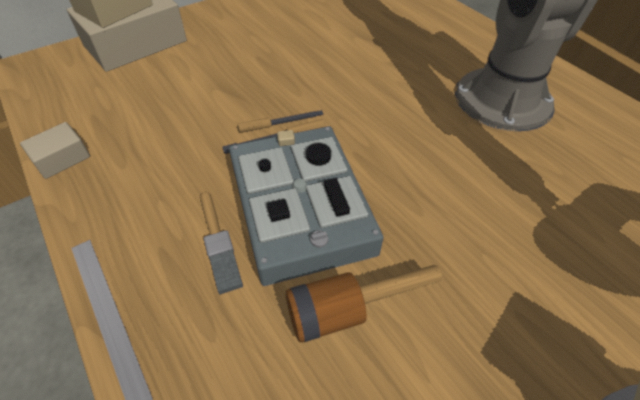

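The top view shows the box with the large round button at (367,232), the bar at (317,216), the square at (333,169) and the small round at (383,184). In the scene view they are at (318,153), (337,197), (278,209) and (264,165).

```bash
cat > h.py <<'E'
import numpy as np, cv2
from scipy.spatial.transform import Rotation as R
from workcell import r
SEED={"top":dict(L=(367,232),B=(317,216),Q=(333,169),S=(383,184)),"scene":dict(L=(318,153),B=(337,197),Q=(278,209),S=(264,165))}
def ray(f,u,v,z):
    K=f["K"]; d=np.linalg.solve(K,[u,v,1.]); d=R.from_euler("xyz",f["rotation"]).apply([d[0],-d[1],-d[2]])
    e=np.array(f["eye"]); return e+d*(z-e[2])/d[2]
def measure(z=84):
    out={}
    for n in SEED:
        f=r.grab_frame(n); g=f["frame"].max(2); m=(g<60).astype(np.uint8)
        _,lab,st,c=cv2.connectedComponentsWithStats(m)
        for k,(u,v) in SEED[n].items():
            i=lab[v,u]; out[n,k]=ray(f,*c[i],z) if i else None
            print(n,k,st[i],c[i].round(1),np.round(out[n,k],1) if i else None)
    return out
E
python3 - <<'E'
from h import *
o=measure()
for n in SEED:
    p={k:o[n,k][:2] for k in "LBQS"}
    print(n,[(a+b,np.linalg.norm(p[a]-p[b]).round(1),np.degrees(np.arctan2(*(p[a]-p[b])[::-1])).round(1)) for a,b in("LB","SQ","LS","BQ")])
s=r.get_state(); M=R.from_euler("xyz",s["tcp_rot"])
print(M.as_matrix().round(3))
for k in "LB":
    t=(o["top",k]+o["scene",k])/2; print(k,t, M.inv().apply([*t[:2],130]-np.array(s["tcp_pos"])))
E
```

```text
top L [356 222  24  22 430] [367.3 232.3] [491.2 -24.   84. ]
top B [299 206  37  21 409] [317.1 215.9] [520.6  70.7  84. ]
top Q [323 160  20  18 251] [332.4 168.4] [611.4  43.1  84. ]
top S [377 179  12  11  94] [382.4 184.4] [582.  -51.8  84. ]
scene L [306 143  25  22 435] [317.9 153.8] [496.6 -14.6  84. ]
scene B [323 178  26  38 547] [335.8 196.6] [526.   79.5  84. ]
scene Q [267 199  22  22 367] [277.7 209.8] [615.8  51.1  84. ]
scene S [259 159  11  12 111] [264.1 165. ] [586.8 -42.8  84. ]
top [('LB', np.float64(99.2), np.float64(-107.3)), ('SQ', np.float64(99.3), np.float64(-107.2)), ('LS', np.float64(94.9), np.float64(163.0)), ('BQ', np.float64(94.8), np.float64(163.1))]
scene [('LB', np.float64(98.6), np.float64(-107.3)), ('SQ', np.float64(98.2), np.float64(-107.2)), ('LS', np.float64(94.5), np.float64(162.7)), ('BQ', np.float64(94.3), np.float64(162.5))]
[[-0.938  0.346 -0.   ]
 [ 0.346  0.938 -0.001]
 [-0.    -0.001 -1.   ]]
L [493.92707114 -19.31710711  84.        ] [-469.99118194 -396.41994148  101.24023767]
B [523.29677039  75.08378661  84.        ] [-464.83629066 -297.69043997  101.0967188 ]
```

```bash
python3 -m crank '[[[0,0,0,-0.94,-0.79,0,0],[0,0,0,-0.94,-0.79,0,0],[0,0,0,-0.94,-0.79,0,0],[0,0,0,-0.94,-0.79,0,0]]]' 30
python3 -m crank '[[[0,0,0,-0.94,-0.79,0,0],[0,0,0,-0.94,-0.79,0,0],[0,0,0,-0.94,-0.79,0,0],[0,0,0,-0.94,-0.79,0,0]]]'
```

```text
t: 0.53
tcp_pos: [257.7, 400.9, 231.1]
tcp_rot: [-3.137, 0.005, 2.775]
ft_force: [0.7, -0.6, 0.1]
grip_width: 38.6
grip_force: 0.0
t: 0.87
tcp_pos: [317.4, 294.3, 231.5]
tcp_rot: [-3.138, 0.004, 2.774]
ft_force: [0.1, -0.5, 0.1]
grip_width: -0.2
grip_force: 0.0
```

```bash
python3 -m crank '[[[0,0,0,-0.94,-0.79,0,0],[0,0,0,-0.94,-0.79,0,0],[0,0,0,-0.94,-0.79,0,0],[0,0,0,-0.94,-0.79,0,0]]]'
python3 -m crank '[[[0,0,0,-0.94,-0.79,0.4,0],[0,0,0,-0.94,-0.79,0.4,0],[0,0,0,-0.94,-0.79,0.4,0],[0,0,0,-0.94,-0.79,0.4,0],[0,0,0,-0.94,-0.79,0.4,0],[0,0,0,-0.94,-0.79,0.4,0]]]'
python3 - <<'E'
from h import *
s=r.get_state(); M=R.from_euler("xyz",s["tcp_rot"]); print(s["t"],s["tcp_pos"],s["tcp_rot"],M.inv().apply([492.5,-21,115]-np.array(s["tcp_pos"])))
E
```

```text
t: 1.2
tcp_pos: [377.3, 187.5, 231.7]
tcp_rot: [-3.139, 0.005, 2.773]
ft_force: [0.1, -0.5, -0.0]
grip_width: 0.2
grip_force: 0.0
t: 1.7
tcp_pos: [433.5, 90.3, 191.2]
tcp_rot: [3.141, -0.001, 2.788]
ft_force: [0.3, 0.8, 0.4]
grip_width: 0.1
grip_force: 0.0
1.7 [433.4830797   90.25641545 191.18324486] [ 3.14125292e+00 -1.07216533e-03  2.78751681e+00] [-94.0128038  -83.91816022  76.05398586]
```

```bash
python3 -m crank '[[[0,0,0,-0.94,-0.84,0.76,0],[0,0,0,-0.94,-0.84,0.76,0],[0,0,0,-0.94,-0.84,0.76,0],[0,0,0,-0.94,-0.84,0.76,0],[0,0,0,-0.94,-0.84,0.76,0],[0,0,0,-0.94,-0.84,0.76,0],[0,0,0,-0.94,-0.84,0.76,0]]]'
python3 - <<'E'
from h import *
s=r.get_state(); print(s["tcp_pos"],s["tcp_rot"])
ims=[]
for n,(u,v) in (("top",(345,205)),("scene",(310,160))):
    f=r.grab_frame(n); K=f["K"]; c=R.from_euler("xyz",f["rotation"]).inv().apply(np.array(s["tcp_pos"])-f["eye"])
    p=K@[c[0],-c[1],-c[2]]; p=p[:2]/p[2]; print(n,"TCP px",p)
    im=f["frame"][v-75:v+75,u-65:u+65,::-1]; ims.append(cv2.resize(im,(390,450),interpolation=2)); print("crop origin",u-65,v-75)
cv2.imwrite("pics/c1.png",np.hstack(ims))
E
```

```text
t: 2.28
tcp_pos: [493.1, -19.0, 115.7]
tcp_rot: [3.14, -0.0, 2.792]
ft_force: [0.4, -0.0, 1.1]
grip_width: -0.2
grip_force: 0.0
[493.06836843 -18.96306851 115.71016058] [ 3.13954337e+00 -4.21449767e-04  2.79175409e+00]
top TCP px [366.22591393 231.64599492]
crop origin 280 130
scene TCP px [318.40043979 138.02646249]
crop origin 245 85
```

View pics/c1.png

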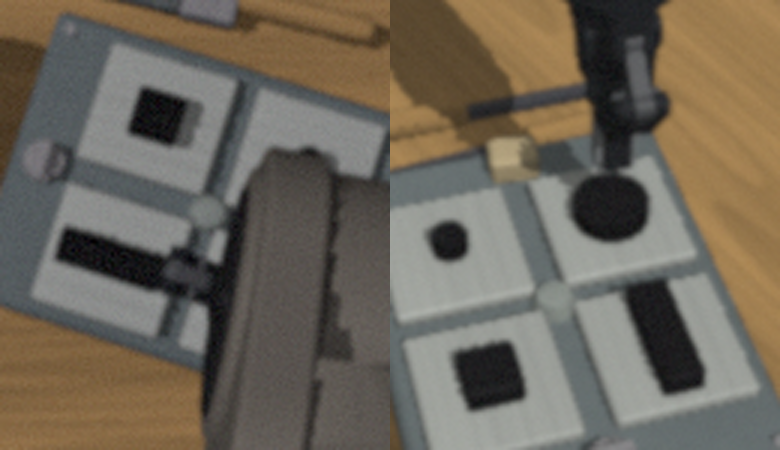

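The fingertip is at (319,140) in the scene view, within 2 px of the predicted position, and the large cap's top is centred at about (319,152). Dropping straight down puts the TCP on the cap within about 2 mm.

```bash
python3 -m crank '[[[0,0,0,0,0,0.2,0],[0,0,0,0,0,0.28,0],[0,0,0,0,0,0.32,0],[0,0,0,0,0,0.36,0],[0,0,0,0,0,0.37,0],[0,0,0,0,0,0.37,0],[0,0,0,0,0,0.37,0]]]'
python3 -m crank '[[[0,0,0,0,0,0.02,0],[0,0,0,0,0,0.02,0],[0,0,0,0,0,0.02,0]]]'
```

```text
t: 2.97
tcp_pos: [493.1, -21.4, 78.9]
tcp_rot: [3.141, 0.0, 2.788]
ft_force: [-2.0, 1.8, 4.3]
grip_width: 0.0
grip_force: 1.8
t: 3.22
tcp_pos: [493.5, -21.8, 76.8]
tcp_rot: [3.141, 0.001, 2.788]
ft_force: [-1.1, 2.8, 4.0]
grip_width: -0.2
grip_force: 2.3
```

```bash
python3 -m crank '[[[0,0,0,0,0,0.01,0],[0,0,0,0,0,0.01,0],[0,0,0,0,0,0.01,0]]]'
python3 -m crank '[[[0,0,0,0,0,0.01,0],[0,0,0,0,0,0.01,0],[0,0,0,0,0,0.01,0]]]'
```

```text
t: 3.47
tcp_pos: [493.6, -21.8, 76.1]
tcp_rot: [3.14, 0.001, 2.788]
ft_force: [-2.6, 2.3, 8.0]
grip_width: 0.1
grip_force: 3.9
t: 3.72
tcp_pos: [493.6, -21.8, 75.9]
tcp_rot: [3.14, 0.001, 2.788]
ft_force: [-4.7, 3.4, 14.0]
grip_width: -0.2
grip_force: 6.9
```

The force rising to 14 N with z stopped at 76 shows the large button is at the bottom. Next I rise, then move over the bar.

```bash
python3 -m crank '[[[0,0,0,0,0,-0.4,0],[0,0,0,0,0,-0.4,0],[0,0,0,0,0,-0.4,0],[0,0,0,0,0,-0.4,0]]]'
python3 -m crank '[[[0,0,0,0.05,0.98,0,0],[0,0,0,0.05,0.98,0,0],[0,0,0,0.05,0.98,0,0],[0,0,0,0.05,0.98,0,0],[0,0,0,0.05,0.98,0,0],[0,0,0,0.05,0.98,0,0],[0,0,0,0.05,0.98,0,0]]]'
python3 - <<'E'
from h import *
s=r.get_state(); print(s["tcp_pos"],s["tcp_rot"])
f=r.grab_frame("scene"); K=f["K"]
for q in (s["tcp_pos"],[522,74,84]):
    c=R.from_euler("xyz",f["rotation"]).inv().apply(np.array(q)-f["eye"]); p=K@[c[0],-c[1],-c[2]]; print(p[:2]/p[2])
u,v=315,180; cv2.imwrite("pics/c2.png",cv2.resize(f["frame"][v-75:v+75,u-75:u+75,::-1],(600,600),interpolation=2)); print(u-75,v-75)
E
```

```text
t: 4.05
tcp_pos: [492.7, -22.9, 113.9]
tcp_rot: [-3.141, 0.0, 2.787]
ft_force: [-0.5, 1.1, -0.0]
grip_width: -0.1
grip_force: 0.0
t: 4.63
tcp_pos: [521.5, 69.3, 113.7]
tcp_rot: [-3.14, -0.001, 2.785]
ft_force: [0.6, -0.6, 0.0]
grip_width: 0.0
grip_force: 0.0
[521.46296543  69.28122616 113.70049743] [-3.13968166e+00 -7.14586337e-04  2.78482987e+00]
[335.12720229 178.96885648]
[335.84127507 193.24817731]
240 105
```

View pics/c2.png

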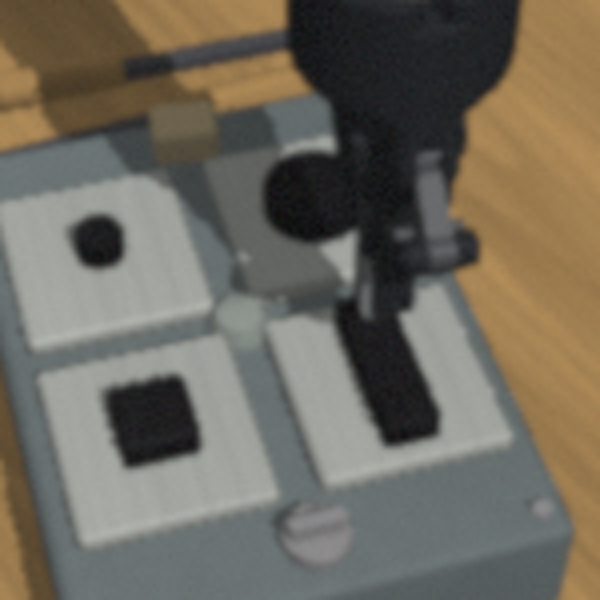

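The fingertip is at about (336,182) and the bar is centred at about (335,194) in the scene view. The tip is over the bar, about 4 mm short along it, and the large button looks back up. Now I press the bar.

```bash
python3 -m crank '[[[0,0,0,0,0.04,0.18,0],[0,0,0,0,0.04,0.26,0],[0,0,0,0,0.04,0.3,0],[0,0,0,0,0.04,0.34,0],[0,0,0,0,0.04,0.35,0],[0,0,0,0,0.04,0.35,0],[0,0,0,0,0.04,0.35,0]]]'
python3 -m crank '[[[0,0,0,0,0,0.02,0],[0,0,0,0,0,0.02,0],[0,0,0,0,0,0.02,0]]]'
python3 -m crank '[[[0,0,0,0,0,0.01,0],[0,0,0,0,0,0.01,0],[0,0,0,0,0,0.01,0]]]'
```

```text
t: 5.27
tcp_pos: [523.5, 74.8, 79.8]
tcp_rot: [-3.141, 0.0, 2.787]
ft_force: [-1.7, -0.1, 2.8]
grip_width: -0.0
grip_force: 1.6
t: 5.52
tcp_pos: [524.1, 75.0, 77.8]
tcp_rot: [3.141, 0.001, 2.788]
ft_force: [-1.9, -1.2, 3.9]
grip_width: -0.1
grip_force: 2.0
t: 5.77
tcp_pos: [524.1, 75.0, 76.6]
tcp_rot: [3.141, 0.001, 2.788]
ft_force: [-1.2, -2.3, 4.9]
grip_width: 0.2
grip_force: 2.3
```

```bash
python3 -m crank '[[[0,0,0,0,0,0.01,0],[0,0,0,0,0,0.01,0],[0,0,0,0,0,0.01,0]]]'
python3 -m crank '[[[0,0,0,0,0,0.01,0],[0,0,0,0,0,0.01,0],[0,0,0,0,0,0.01,0]]]'
```

```text
t: 6.02
tcp_pos: [524.1, 75.0, 76.1]
tcp_rot: [3.141, 0.001, 2.788]
ft_force: [-2.0, -2.4, 8.1]
grip_width: 0.1
grip_force: 4.0
t: 6.27
tcp_pos: [524.2, 75.0, 76.0]
tcp_rot: [3.141, 0.001, 2.788]
ft_force: [-4.2, -1.6, 13.6]
grip_width: 0.1
grip_force: 6.6
```

The bar has bottomed out at z = 76 with 13.6 N. I rise clear and check.

```bash
python3 -m crank '[[[0,0,0,0,0,-0.9,0],[0,0,0,0,0,-0.9,0],[0,0,0,0,0,-0.9,0],[0,0,0,0,0,-0.9,0],[0,0,0,0,0,-0.9,0],[0,0,0,0,0,-0.9,0],[0,0,0,0,0,-0.9,0],[0,0,0,0,0,-0.9,0]]]'
python3 - <<'E'
from h import *
f=r.grab_frame("scene"); u,v=315,180; cv2.imwrite("pics/c3.png",cv2.resize(f["frame"][v-75:v+75,u-75:u+75,::-1],(600,600),interpolation=2))
E
```

```text
t: 6.93
tcp_pos: [522.3, 75.4, 162.5]
tcp_rot: [-3.14, -0.003, 2.788]
ft_force: [-1.3, -0.0, 0.2]
grip_width: 0.3
grip_force: 0.0
```

View pics/c3.png

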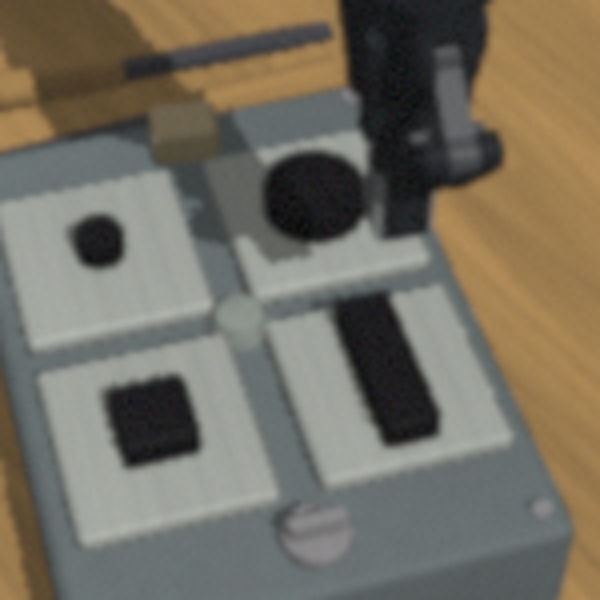

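All four caps are up: the bar at crop (388,368) and the large round at (315,196). The gripper is clear.

```bash
python3 -c "
from workcell import r
print(r.hand_in())"
```

```text
the job is handed in; nothing more can be done
None
```

I pressed the large round button and then the long bar fully down; both came back up, the small round and square buttons were not pressed, and the job was handed in at about 7 s with the arm clear.

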